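Tumblers into the red rack, order reversed

TASK

Move the four rinsed tumblers from the drip tray into the upper tier of the red rack, one to a compartment and in reverse order, as seen from the robot: the one at the left end of the tray goes into the right-hand end compartment, the next one beside it, and so on. Keep every tumbler upright all the time and stand it flat on its compartment's floor. Leave the saucer where it is.

Things in the scene. Friction and masses are not known exactly. Their poses are not given: they have to be found in the camera images.
- tumbler_yellow: yellow plastic drinking tumbler, open at the top, upright: 85 mm high, 58 mm across the rim tapering to 50 mm at the foot, wall 3 mm, about 70 g; origin at the centre of its underside, z up. At the start it stands on the yellow pad; its yaw is of no account.
- tumbler_blue: blue plastic drinking tumbler, open at the top, upright: 85 mm high, 58 mm across the rim tapering to 50 mm at the foot, wall 3 mm, about 70 g; origin at the centre of its underside, z up. At the start it stands on the blue pad; its yaw is of no account.
- tumbler_green: green plastic drinking tumbler, open at the top, upright: 85 mm high, 58 mm across the rim tapering to 50 mm at the foot, wall 3 mm, about 70 g; origin at the centre of its underside, z up. At the start it stands on the green pad; its yaw is of no account.
- tumbler_white: white plastic drinking tumbler, open at the top, upright: 85 mm high, 58 mm across the rim tapering to 50 mm at the foot, wall 3 mm, about 70 g; origin at the centre of its underside, z up. At the start it stands on the white pad; its yaw is of no account.
- pad_yellow: yellow square pad, 76 x 76 x 3 mm, fixed in the grey drip tray (340 x 104 mm, rim 9 mm high), showing where the yellow tumbler stood; origin centre of underside, 4 mm above the ledge. The pads lie in a straight row, 80 mm apart along their y axis (+y is the left end seen from the robot, within 10 deg); x points away from the robot.
- pad_blue: blue square pad, 76 x 76 x 3 mm, fixed in the grey drip tray (340 x 104 mm, rim 9 mm high), showing where the blue tumbler stood; origin centre of underside, 4 mm above the ledge. The pads lie in a straight row, 80 mm apart along their y axis (+y is the left end seen from the robot, within 10 deg); x points away from the robot.
- pad_green: green square pad, 76 x 76 x 3 mm, fixed in the grey drip tray (340 x 104 mm, rim 9 mm high), showing where the green tumbler stood; origin centre of underside, 4 mm above the ledge. The pads lie in a straight row, 80 mm apart along their y axis (+y is the left end seen from the robot, within 10 deg); x points away from the robot.
- pad_white: white square pad, 76 x 76 x 3 mm, fixed in the grey drip tray (340 x 104 mm, rim 9 mm high), showing where the white tumbler stood; origin centre of underside, 4 mm above the ledge. The pads lie in a straight row, 80 mm apart along their y axis (+y is the left end seen from the robot, within 10 deg); x points away from the robot.
- rack: red two-tier rack, fixed, 330 (y) x 88 (x) x 89 mm high, nearer or farther than the tray; origin centre of underside, +y the left end seen from the robot (within 10 deg). Upper tier: four open compartments 76 (y) x 80 (x) mm inside, centred at x = 0, y = +120, +40, -40, -120 mm; flat floor 75 mm above the origin, walls and 4 mm dividers 14 mm higher. Lower tier stays empty.
- saucer: blue ceramic saucer on the ledge to the right, 140 mm across, 18 mm high; origin at the centre of its underside. To be left alone. (A pot lid and a yellow scoop on the left, and a 185 mm tall pump bottle on the right, are also near by and not part of the job.)
Mind the look-alikes: they are no part of the job. There is more than one size of the tumbler_green; the job needs the smallest. Several things have the shape of the pad_yellow; the one meant has the colours described above.

How it is judged:
At the end, for the whole second after the job is handed in: Each tumbler stands in the upper-tier compartment that mirrors its own pad's place in the tray (leftmost pad: rightmost compartment), within 16 mm of the centre along and across, foot within 5 mm of floor height, tilted under 0.1 rad, released, at rest (under 0.02 m/s, 0.2 rad/s) (x of tumbler_yellow in the frame of rack between -0.016 and 0.016 m and z of tumbler_yellow in the frame of rack between 0.07 and 0.08 m and angle between each of tumbler_yellow, tumbler_blue, tumbler_green, tumbler_white's own z axis and vertical below 0.1 rad and linear speed of each of tumbler_yellow, tumbler_blue, tumbler_green, tumbler_white below 0.02 m/s and angular speed of each of tumbler_yellow, tumbler_blue, tumbler_green, tumbler_white below 0.2 rad/s and x of tumbler_blue in the frame of rack between -0.016 and 0.016 m and z of tumbler_blue in the frame of rack between 0.07 and 0.08 m and x of tumbler_green in the frame of rack between -0.016 and 0.016 m and z of tumbler_green in the frame of rack between 0.07 and 0.08 m and x of tumbler_white in the frame of rack between -0.016 and 0.016 m and z of tumbler_white in the frame of rack between 0.07 and 0.08 m and ((y of pad_blue in the frame of pad_yellow below 0 m and y of pad_green in the frame of pad_blue below 0 m and y of pad_white in the frame of pad_green below 0 m and y of tumbler_yellow in the frame of rack between -0.136 and -0.104 m and y of tumbler_blue in the frame of rack between -0.056 and -0.024 m and y of tumbler_green in the frame of rack between 0.024 and 0.056 m and y of tumbler_white in the frame of rack between 0.104 and 0.136 m) or (y of pad_blue in the frame of pad_yellow below 0 m and y of pad_white in the frame of pad_blue below 0 m and y of pad_green in the frame of pad_white below 0 m and y of tumbler_yellow in the frame of rack between -0.136 and -0.104 m and y of tumbler_blue in the frame of rack between -0.056 and -0.024 m and y of tumbler_white in the frame of rack between 0.024 and 0.056 m and y of tumbler_green in the frame of rack between 0.104 and 0.136 m) or (y of pad_green in the frame of pad_yellow below 0 m and y of pad_blue in the frame of pad_green below 0 m and y of pad_white in the frame of pad_blue below 0 m and y of tumbler_yellow in the frame of rack between -0.136 and -0.104 m and y of tumbler_green in the frame of rack between -0.056 and -0.024 m and y of tumbler_blue in the frame of rack between 0.024 and 0.056 m and y of tumbler_white in the frame of rack between 0.104 and 0.136 m) or (y of pad_green in the frame of pad_yellow below 0 m and y of pad_white in the frame of pad_green below 0 m and y of pad_blue in the frame of pad_white below 0 m and y of tumbler_yellow in the frame of rack between -0.136 and -0.104 m and y of tumbler_green in the frame of rack between -0.056 and -0.024 m and y of tumbler_white in the frame of rack between 0.024 and 0.056 m and y of tumbler_blue in the frame of rack between 0.104 and 0.136 m) or (y of pad_white in the frame of pad_yellow below 0 m and y of pad_blue in the frame of pad_white below 0 m and y of pad_green in the frame of pad_blue below 0 m and y of tumbler_yellow in the frame of rack between -0.136 and -0.104 m and y of tumbler_white in the frame of rack between -0.056 and -0.024 m and y of tumbler_blue in the frame of rack between 0.024 and 0.056 m and y of tumbler_green in the frame of rack between 0.104 and 0.136 m) or (y of pad_white in the frame of pad_yellow below 0 m and y of pad_green in the frame of pad_white below 0 m and y of pad_blue in the frame of pad_green below 0 m and y of tumbler_yellow in the frame of rack between -0.136 and -0.104 m and y of tumbler_white in the frame of rack between -0.056 and -0.024 m and y of tumbler_green in the frame of rack between 0.024 and 0.056 m and y of tumbler_blue in the frame of rack between 0.104 and 0.136 m) or (y of pad_yellow in the frame of pad_blue below 0 m and y of pad_green in the frame of pad_yellow below 0 m and y of pad_white in the frame of pad_green below 0 m and y of tumbler_blue in the frame of rack between -0.136 and -0.104 m and y of tumbler_yellow in the frame of rack between -0.056 and -0.024 m and y of tumbler_green in the frame of rack between 0.024 and 0.056 m and y of tumbler_white in the frame of rack between 0.104 and 0.136 m) or (y of pad_yellow in the frame of pad_blue below 0 m and y of pad_white in the frame of pad_yellow below 0 m and y of pad_green in the frame of pad_white below 0 m and y of tumbler_blue in the frame of rack between -0.136 and -0.104 m and y of tumbler_yellow in the frame of rack between -0.056 and -0.024 m and y of tumbler_white in the frame of rack between 0.024 and 0.056 m and y of tumbler_green in the frame of rack between 0.104 and 0.136 m) or (y of pad_green in the frame of pad_blue below 0 m and y of pad_yellow in the frame of pad_green below 0 m and y of pad_white in the frame of pad_yellow below 0 m and y of tumbler_blue in the frame of rack between -0.136 and -0.104 m and y of tumbler_green in the frame of rack between -0.056 and -0.024 m and y of tumbler_yellow in the frame of rack between 0.024 and 0.056 m and y of tumbler_white in the frame of rack between 0.104 and 0.136 m) or (y of pad_green in the frame of pad_blue below 0 m and y of pad_white in the frame of pad_green below 0 m and y of pad_yellow in the frame of pad_white below 0 m and y of tumbler_blue in the frame of rack between -0.136 and -0.104 m and y of tumbler_green in the frame of rack between -0.056 and -0.024 m and y of tumbler_white in the frame of rack between 0.024 and 0.056 m and y of tumbler_yellow in the frame of rack between 0.104 and 0.136 m) or (y of pad_white in the frame of pad_blue below 0 m and y of pad_yellow in the frame of pad_white below 0 m and y of pad_green in the frame of pad_yellow below 0 m and y of tumbler_blue in the frame of rack between -0.136 and -0.104 m and y of tumbler_white in the frame of rack between -0.056 and -0.024 m and y of tumbler_yellow in the frame of rack between 0.024 and 0.056 m and y of tumbler_green in the frame of rack between 0.104 and 0.136 m) or (y of pad_white in the frame of pad_blue below 0 m and y of pad_green in the frame of pad_white below 0 m and y of pad_yellow in the frame of pad_green below 0 m and y of tumbler_blue in the frame of rack between -0.136 and -0.104 m and y of tumbler_white in the frame of rack between -0.056 and -0.024 m and y of tumbler_green in the frame of rack between 0.024 and 0.056 m and y of tumbler_yellow in the frame of rack between 0.104 and 0.136 m) or (y of pad_yellow in the frame of pad_green below 0 m and y of pad_blue in the frame of pad_yellow below 0 m and y of pad_white in the frame of pad_blue below 0 m and y of tumbler_green in the frame of rack between -0.136 and -0.104 m and y of tumbler_yellow in the frame of rack between -0.056 and -0.024 m and y of tumbler_blue in the frame of rack between 0.024 and 0.056 m and y of tumbler_white in the frame of rack between 0.104 and 0.136 m) or (y of pad_yellow in the frame of pad_green below 0 m and y of pad_white in the frame of pad_yellow below 0 m and y of pad_blue in the frame of pad_white below 0 m and y of tumbler_green in the frame of rack between -0.136 and -0.104 m and y of tumbler_yellow in the frame of rack between -0.056 and -0.024 m and y of tumbler_white in the frame of rack between 0.024 and 0.056 m and y of tumbler_blue in the frame of rack between 0.104 and 0.136 m) or (y of pad_blue in the frame of pad_green below 0 m and y of pad_yellow in the frame of pad_blue below 0 m and y of pad_white in the frame of pad_yellow below 0 m and y of tumbler_green in the frame of rack between -0.136 and -0.104 m and y of tumbler_blue in the frame of rack between -0.056 and -0.024 m and y of tumbler_yellow in the frame of rack between 0.024 and 0.056 m and y of tumbler_white in the frame of rack between 0.104 and 0.136 m) or (y of pad_blue in the frame of pad_green below 0 m and y of pad_white in the frame of pad_blue below 0 m and y of pad_yellow in the frame of pad_white below 0 m and y of tumbler_green in the frame of rack between -0.136 and -0.104 m and y of tumbler_blue in the frame of rack between -0.056 and -0.024 m and y of tumbler_white in the frame of rack between 0.024 and 0.056 m and y of tumbler_yellow in the frame of rack between 0.104 and 0.136 m) or (y of pad_white in the frame of pad_green below 0 m and y of pad_yellow in the frame of pad_white below 0 m and y of pad_blue in the frame of pad_yellow below 0 m and y of tumbler_green in the frame of rack between -0.136 and -0.104 m and y of tumbler_white in the frame of rack between -0.056 and -0.024 m and y of tumbler_yellow in the frame of rack between 0.024 and 0.056 m and y of tumbler_blue in the frame of rack between 0.104 and 0.136 m) or (y of pad_white in the frame of pad_green below 0 m and y of pad_blue in the frame of pad_white below 0 m and y of pad_yellow in the frame of pad_blue below 0 m and y of tumbler_green in the frame of rack between -0.136 and -0.104 m and y of tumbler_white in the frame of rack between -0.056 and -0.024 m and y of tumbler_blue in the frame of rack between 0.024 and 0.056 m and y of tumbler_yellow in the frame of rack between 0.104 and 0.136 m) or (y of pad_yellow in the frame of pad_white below 0 m and y of pad_blue in the frame of pad_yellow below 0 m and y of pad_green in the frame of pad_blue below 0 m and y of tumbler_white in the frame of rack between -0.136 and -0.104 m and y of tumbler_yellow in the frame of rack between -0.056 and -0.024 m and y of tumbler_blue in the frame of rack between 0.024 and 0.056 m and y of tumbler_green in the frame of rack between 0.104 and 0.136 m) or (y of pad_yellow in the frame of pad_white below 0 m and y of pad_green in the frame of pad_yellow below 0 m and y of pad_blue in the frame of pad_green below 0 m and y of tumbler_white in the frame of rack between -0.136 and -0.104 m and y of tumbler_yellow in the frame of rack between -0.056 and -0.024 m and y of tumbler_green in the frame of rack between 0.024 and 0.056 m and y of tumbler_blue in the frame of rack between 0.104 and 0.136 m) or (y of pad_blue in the frame of pad_white below 0 m and y of pad_yellow in the frame of pad_blue below 0 m and y of pad_green in the frame of pad_yellow below 0 m and y of tumbler_white in the frame of rack between -0.136 and -0.104 m and y of tumbler_blue in the frame of rack between -0.056 and -0.024 m and y of tumbler_yellow in the frame of rack between 0.024 and 0.056 m and y of tumbler_green in the frame of rack between 0.104 and 0.136 m) or (y of pad_blue in the frame of pad_white below 0 m and y of pad_green in the frame of pad_blue below 0 m and y of pad_yellow in the frame of pad_green below 0 m and y of tumbler_white in the frame of rack between -0.136 and -0.104 m and y of tumbler_blue in the frame of rack between -0.056 and -0.024 m and y of tumbler_green in the frame of rack between 0.024 and 0.056 m and y of tumbler_yellow in the frame of rack between 0.104 and 0.136 m) or (y of pad_green in the frame of pad_white below 0 m and y of pad_yellow in the frame of pad_green below 0 m and y of pad_blue in the frame of pad_yellow below 0 m and y of tumbler_white in the frame of rack between -0.136 and -0.104 m and y of tumbler_green in the frame of rack between -0.056 and -0.024 m and y of tumbler_yellow in the frame of rack between 0.024 and 0.056 m and y of tumbler_blue in the frame of rack between 0.104 and 0.136 m) or (y of pad_green in the frame of pad_white below 0 m and y of pad_blue in the frame of pad_green below 0 m and y of pad_yellow in the frame of pad_blue below 0 m and y of tumbler_white in the frame of rack between -0.136 and -0.104 m and y of tumbler_green in the frame of rack between -0.056 and -0.024 m and y of tumbler_blue in the frame of rack between 0.024 and 0.056 m and y of tumbler_yellow in the frame of rack between 0.104 and 0.136 m))); the robot touches nothing.
It fails at once if a tumbler is tipped (more than 0.5 rad from upright) (angle between any of tumbler_yellow, tumbler_blue, tumbler_green, tumbler_white's own z axis and vertical above 0.5 rad).
It fails at once if the saucer is moved by more than 15 mm (distance of saucer from where it was at the start of the episode above 0.015 m).
It also fails if it takes over 106 s, if anything falls off the work surface, if the arm or the gripper's body presses on something with over 40 N, if the wrist force passes 120 N, or if a joint passes its speed limit or range.

ROBOT

A 6-joint arm with a two-finger parallel gripper is mounted at the origin on the work surface. World frame = base frame: x ahead of the robot, y to its left, z up, the work surface at z = 0. Lengths are in m, angles in rad, forces in N, time in s.
With the tool pointing down it reaches from about 0.3 to 0.775 m from the base axis. Payload 14.6 kg.
Tool frame: the origin (TCP) lies midway between the tips of the shut fingers; the grasp point (between the pads) lies 19 mm behind it; z points along the fingers, y is the line along which they close (so a half turn about z gives the same grasp; the last joint's range is limited). The gripper opens to 94 mm and grips with 3 to 60 N. Pads are 16 mm wide; open, the fingers measure 119 mm over their backs; the gripper's body (75 mm by 177 mm) begins 78 mm behind the grasp point.
Start: joints at [-1.261, 0.3, 1.521, -0, 1.321, -0.067], TCP at [0.202, -0.511, 0.205] pointing down, gripper open.
Joint ranges: [-3.03, 3.03], [-0.79, 2.21], [0.23, 2.52], [-1.04, 4.18], [0, 3.07], [-2.55, 2.55]. Speed limits (rad/s): [2.22, 2.22, 2.57, 3.14, 3.14, 3.14].

INTERFACE

Orientations are given as [roll, pitch, yaw] about the fixed x, y, z axes, in that order (R = Rz(yaw) Ry(pitch) Rx(roll)).
In Python, from station import telemetry, optics, ctrl gives the robot as it stands.
- The arm moves only by the tool carry_out, never from a script. Its argument "plan" is a list that holds one entry, the list of rows, each a list of 7 numbers: the shift along the tool's x, y, z in mm, then the turn, a rotation vector about the tool's x, y, z in rad, then the finger opening in mm, from 0 to 94. A call has 1 to 20 rows; each row shifts and turns the commanded pose from where the row before left it, along the tool's axes as they then stand; what a row does not reach is not made up. A row lasts 1/12 s, in which the tool goes at most 41.7 mm and 7.16 degrees, less where a joint would pass 70% of its speed; a pose out of reach is approached as far as the arm can. A call with a gripper value outside its range is refused whole. The fingers move at their own pace and stop on an object; "squeeze" is the grip in N (left out, the last holds). Time passes only in rows, so rows that do not move let the fingers close. It gives the time, the measured TCP pose, the force, the opening and the grip force at its end, in the units of the state.
- telemetry.get_obs(): the state, without advancing time (a new reading comes with each control period).
- optics.camera(name): name is "scene" or "top"; returns a dict with "pixels" (420x560x3 uint8, red, green, blue), "intrinsics" (3x3 intrinsics, pixels), "origin" and "rotation" of the camera in the world. Camera axes: x right, y down, z forward; pixel columns grow to the right and rows downward; lengths in m; the calibration is good to about 2 mm. A picture is of the moment at which its call begins. There is no depth.
- ctrl.hand_in(): hands the job in; it is judged then, once.
The state is a dict: "time_s": time; "qpos": joint angles; "joint_vel": joint speeds; "tau": joint torques, N m; "ee_pos": TCP position; "eef_rot": TCP orientation; "force": force on the tool from outside, world axes, zero at the start; "moment": the same for the moment, N m; "grip_width": finger opening in m; "grip_force": force on a finger pad.
Only numpy, scipy, OpenCV 4.12 (cv2) and the standard library are available. Lean on these libraries where they do the work, as an engineer would, in place of code of your own. Each camera call takes 0.05 s, during which the arm holds its last target. There are 200 camera calls.

## Working session

There is one attempt and no reset: what is moved stays moved. The work goes in short steps, Python scripts to look and compute and a tool call to move; the robot and the scene stay as the last step left them, time stands still between calls to the robot, and variables do not carry over. Pictures are saved under pics/ and viewed, at most 14 in all, crops included, and the job is handed in when it is done.

Besides the shell and the picture viewer there is one more tool, called after "Request:" as a command line: name --argument value ..., lists and objects as JSON in quotes. carry_out: Moves the arm, as the interface text tells. Its arguments: {"type":"object","properties":{"plan":{"type":"array","items":{"type":"array","items":{"type":"array","items":{"type":"number"}}}},"squeeze":{"type":"number"}},"required":["plan"]}

```bash
mkdir -p pics; cat > h.py <<'E'
import numpy as np,cv2
from station import telemetry,optics,ctrl
def shot(name,fn=None):
    c=optics.camera(name)
    if fn: cv2.imwrite('pics/'+fn,cv2.cvtColor(c['pixels'],cv2.COLOR_RGB2BGR))
    return c
def ray(c,uv,z):
    d=np.array(c['rotation'])@np.linalg.inv(c['intrinsics'])@np.array([uv[0],uv[1],1.])
    o=np.array(c['origin']); return o+d*(z-o[2])/d[2]
def proj(c,p):
    q=np.array(c['intrinsics'])@np.array(c['rotation']).T@(np.array(p)-c['origin']); return q[:2]/q[2]
E
python3 - <<'E'
from h import *
for n in('scene','top'):
    c=shot(n,n+'0.png');print(n,c['origin'],np.round(c['rotation'],3).tolist(),np.array(c['intrinsics']).tolist())
print(telemetry.get_obs())
E
```

```text
scene [ 1.30257612 -0.5341928   0.57236503] [-2.158, 0.003, 0.996] [[422.04171674096796, 0.0, 274.32545719035625], [0.0, 422.04171674096796, 210.30907574861922], [0.0, 0.0, 1.0]]
top [ 0.49995341 -0.09756511  1.34409245] [-3.033, 0.003, -1.584] [[524.1514113318881, 0.0, 271.7225287393504], [0.0, 524.1514113318881, 218.2037268539636], [0.0, 0.0, 1.0]]
{'time_s': 0.1, 'qpos': array([-1.26062739e+00,  3.00391162e-01,  1.52151730e+00, -8.22145817e-07,
        1.32070189e+00, -6.65827031e-02]), 'joint_vel': array([ 0.00060798, -0.00263434, -0.00213452,  0.0004388 , -0.00029986,
        0.00134715]), 'tau': array([-3.31135161e-04, -5.32643545e+01, -3.53282082e+01,  7.08812289e-02,
        2.35169084e-02, -3.68366636e-05]), 'ee_pos': array([ 0.20227989, -0.51119837,  0.20495716]), 'eef_rot': array([-3.14057717e+00, -6.69158562e-05,  3.76751806e-01]), 'force': array([ 0.36852231, -0.88074469, -0.01769518]), 'moment': array([ 0.04172213,  0.0329795 , -0.01534525]), 'grip_force': 0.0, 'grip_width': 0.09391271407733087}
```

View pics/top0.png

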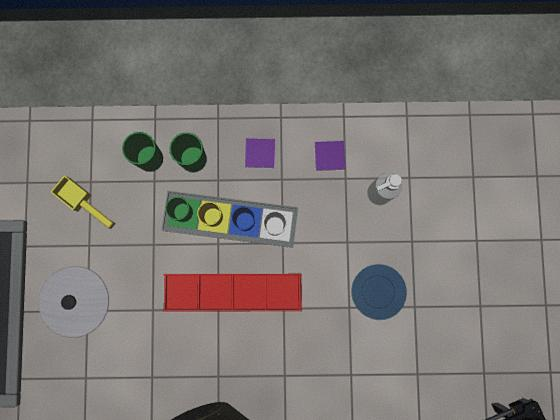

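View pics/scene0.png

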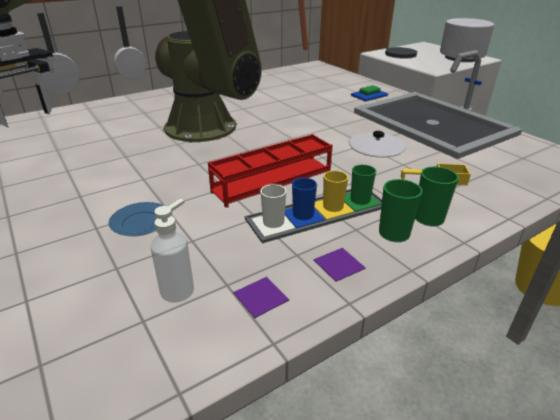

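The top view shows the tray at (165-297, 192-245), with the order left to right green, yellow, blue, white. The rack is at (165-301, 274-311), nearer than the tray. The two big green tumblers at (140,150) and (187,150) are the look-alikes.

```bash
cat >> h.py <<'E'
from scipy.spatial.transform import Rotation as Ro
_s=shot
def shot(name,fn=None):
    c=dict(_s(name,fn)); r=np.array(c['rotation'])
    if r.shape==(3,): c['rotation']=Ro.from_euler('xyz',r).as_matrix()
    return c
E
python3 - <<'E'
from h import *
c=shot('top'); im=c['pixels']
hsv=cv2.cvtColor(im,cv2.COLOR_RGB2HSV)
m=(((hsv[...,0]<8)|(hsv[...,0]>172))&(hsv[...,1]>150)&(hsv[...,2]>80)).astype(np.uint8)
k=max(cv2.findContours(m,0,2)[0],key=cv2.contourArea)
b=cv2.boxPoints(cv2.minAreaRect(k));print('rack',b.tolist());w=np.array([ray(c,p,.089)for p in b]);print(w.round(4),w.mean(0),np.linalg.norm(np.diff(w,axis=0),axis=1))
print('base proj',proj(c,[0.2023,-.511,.205]))
b=cv2.resize(im[180:320,150:315],None,fx=4.8,fy=4.2*4.8/4.2,interpolation=cv2.INTER_CUBIC)[:600]
b=cv2.resize(im[185:250,155:305],None,fx=5.3,fy=5.3,interpolation=cv2.INTER_CUBIC)
cv2.imwrite('pics/crop1.png',b[...,::-1])
g=cv2.cvtColor(im,cv2.COLOR_RGB2GRAY)
# tray
for n,lo,hi in(('green',(50,90,25),(85,255,255)),('yellow',(20,120,60),(32,255,255)),('blue',(108,120,40),(125,255,255))):
    m=cv2.inRange(hsv,lo,hi);m[:185]=0;m[250:]=0;m[:,:160]=0;m[:,300:]=0
    k=max(cv2.findContours(m,0,2)[0],key=cv2.contourArea);r=cv2.minAreaRect(k);print(n,r,ray(c,r[0],.007))
E
```

```text
rack [[163.0, 274.0], [301.0, 274.0], [301.0, 310.0], [163.0, 310.0]]
[[ 0.5063  0.1658  0.089 ]
 [ 0.5021 -0.163   0.089 ]
 [ 0.4175 -0.1614  0.089 ]
 [ 0.4216  0.1649  0.089 ]] [0.46187777 0.00157976 0.089     ] [0.3287628  0.08459812 0.32634977]
base proj [472.51308668 415.45528823]
green ((181.25326538085938, 212.10043334960938), (33.30525207519531, 29.60466957092285), 7.594643592834473) [0.6643914  0.13752361 0.007     ]
yellow ((213.00003051757812, 216.50003051757812), (31.628856658935547, 29.024126052856445), 7.125016689300537) [0.65193001 0.05589076 0.007     ]
blue ((244.86029052734375, 220.54803466796875), (29.472505569458008, 29.142099380493164), 7.594643592834473) [ 0.64039949 -0.02585657  0.007     ]
```

View pics/crop1.png

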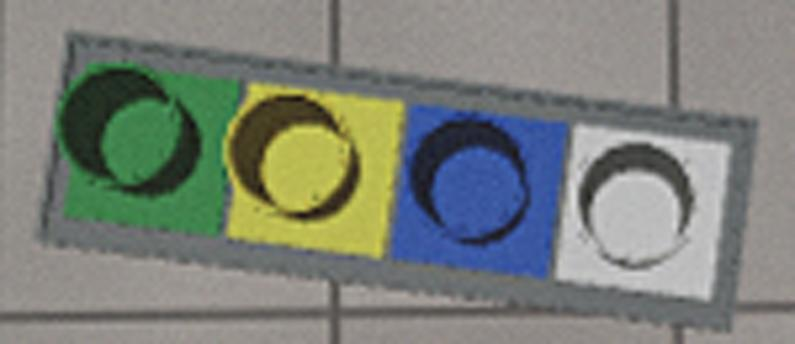

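Crop shows inner floor discs at crop pixels green (143,140), yellow (305,167), blue (476,192), white (636,212); the rims are dark ellipses around them. I'll refine these with the scene view as a cross-check.

```bash
python3 - <<'E'
from h import *
c=shot('top');s=shot('scene','scene1.png')
fl=dict(green=(143,140),yellow=(305,167),blue=(476,192),white=(636,212))
rim=dict(green=(129,128),yellow=(295,157),blue=(469,180),white=(636,206))
im=cv2.resize(s['pixels'][150:250,235:400],None,fx=4.8,fy=4.8,interpolation=cv2.INTER_CUBIC)
for n in fl:
    p=ray(c,np.array(fl[n])/5.3+[154.6,184.6],.010);q=ray(c,np.array(rim[n])/5.3+[154.6,184.6],.092)
    print(n,p.round(4),q.round(4))
    # project the mean into the scene view as a check
    a=(p+q)/2
    for z in(.007,.092):
        u=(proj(s,[a[0],a[1],z])-[235,150])*4.8;cv2.circle(im,tuple(int(v) for v in u),5,(255,0,255),2)
cv2.imwrite('pics/crop2.png',im[...,::-1])
E
```

```text
green [0.6668 0.1362 0.01  ] [0.6621 0.1282 0.092 ]
yellow [0.6526 0.0577 0.01  ] [0.6479 0.0527 0.092 ]
blue [ 0.6394 -0.0249  0.01  ] [ 0.6363 -0.0262  0.092 ]
white [ 0.6287 -0.102   0.01  ] [ 0.6235 -0.1018  0.092 ]
```

View pics/crop2.png

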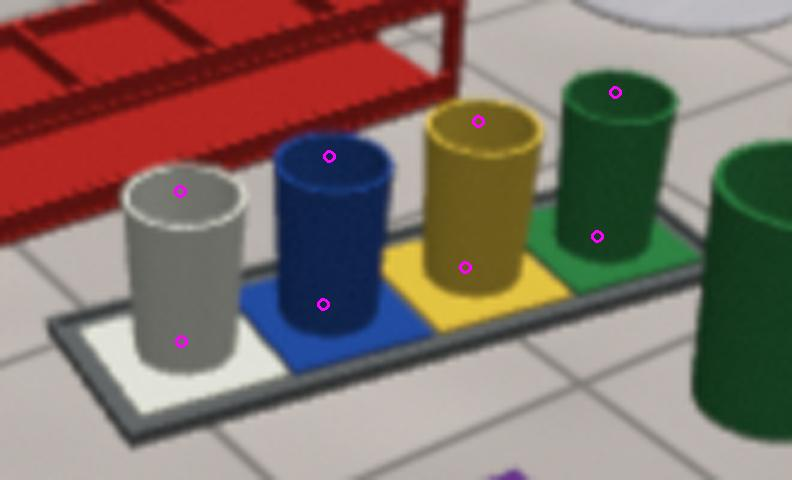

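The overlay in the scene view matches: measured rim centres white (184,196), blue (333,163), yellow (484,127) and green (620,97) lie within about 1 image pixel of the prediction. I'll average the two views and check the rack centre in the scene view.

```bash
python3 - <<'E'
from h import *
s=shot('scene')
for n,p in dict(green=(620,97),yellow=(484,127),blue=(333,163),white=(184,196)).items():
    print(n,ray(s,np.array(p)/4.8+[234.6,149.6],.092).round(4))
im=s['pixels']
h=s
for x in(-.044,.044):
  for y in(-.165,.165):
    p=np.array([.4619-.0128*-0+x+ .0128*y,.0016+y-.0128*x,.089]);cv2.circle(im,tuple(int(round(v)) for v in proj(s,p)),1,(0,255,255),-1)
cv2.imwrite('pics/crop3.png',cv2.resize(im[125:215,195:350],None,fx=5,fy=5,interpolation=cv2.INTER_CUBIC)[...,::-1])
E
```

```text
green [0.6672 0.1313 0.092 ]
yellow [0.6538 0.0547 0.092 ]
blue [ 0.6418 -0.0274  0.092 ]
white [ 0.6286 -0.1027  0.092 ]
```

View pics/crop3.png

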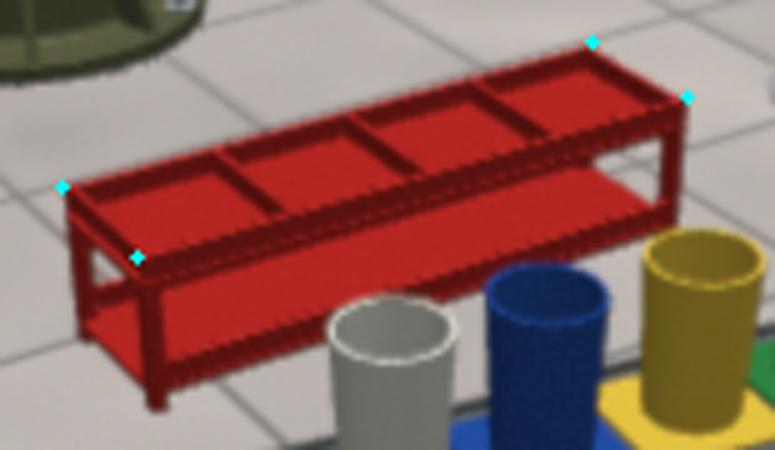

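Request:
carry_out --plan '[[[0,0,-10,0,0,-0.12,94],[0,0,-10,0,0,-0.12,94],[0,0,-10,0,0,-0.12,94],[0,0,-10,0,0,-0.12,94],[0,0,-10,0,0,-0.12,94],[0,0,-10,0,0,-0.12,94],[0,0,-10,0,0,-0.12,94],[0,0,-10,0,0,-0.12,94],[0,0,-10,0,0,-0.11,94],[0,0,0,0,0,0,94],[0,0,0,0,0,0,94]]]' --squeeze 10

```text
time_s: 1.22
ee_pos: [0.2024, -0.5115, 0.2954]
eef_rot: [3.141, 0.0, 1.443]
force: [0.6, 0.8, 0.1]
grip_width: 0.0942
grip_force: 0.0
```

```bash
cat >> h.py <<'E'
def go(x,y,z):
    o=telemetry.get_obs();R=Ro.from_euler('xyz',o['eef_rot']).as_matrix();d=R.T@(np.array([x,y,z])-o['ee_pos'])*1000
    print('at',o['ee_pos'].round(4),'rpy',o['eef_rot'].round(4),'t',round(o['time_s'],2),'w',round(o['grip_width'],4),'F',o['force'].round(1),'tool mm',d.round(1))
E
python3 - <<'E'
from h import *
s=shot('scene')
for p in((70,190),(143,268),(592,47),(686,103)): print(ray(s,np.array(p)/5+[194.6,124.6],.089).round(4))
go(.5,-.3,.3);go(.665,.131,.3)
E
```

```text
[ 0.4236 -0.1612  0.089 ]
[ 0.5143 -0.1671  0.089 ]
[0.4257 0.163  0.089 ]
[0.5128 0.16   0.089 ]
at [ 0.2023 -0.5113  0.2948] rpy [-3.1414e+00 -5.0000e-04  1.4428e+00] t 1.27 w 0.0941 F [0.  0.4 0.5] tool mm [247.6 268.3  -5.1]
at [ 0.2023 -0.5113  0.2948] rpy [-3.1414e+00 -5.0000e-04  1.4428e+00] t 1.27 w 0.0941 F [0.  0.4 0.5] tool mm [696.1 376.9  -4.9]
```

Request:
carry_out --plan '[[[20,11,0,0,0,0,94],[35,19,0,0,0,0,94],[35,19,0,0,0,0,94],[35,19,0,0,0,0,94],[35,19,0,0,0,0,94],[35,19,0,0,0,0,94],[35,19,0,0,0,0,94],[35,19,0,0,0,0,94],[35,19,0,0,0,0,94],[35,19,0,0,0,0,94],[35,19,0,0,0,0,94],[35,19,0,0,0,0,94],[35,19,0,0,0,0,94],[35,19,0,0,0,0,94],[35,19,0,0,0,0,94],[35,19,0,0,0,0,94],[35,19,0,0,0,0,94],[35,19,0,0,0,0,94],[35,19,0,0,0,0,94],[20,11,0,0,0,0,94]]]'

```text
time_s: 2.93
ee_pos: [0.6474, 0.1118, 0.2935]
eef_rot: [-3.14, 0.0, 1.445]
force: [-0.0, -0.1, 0.3]
grip_width: 0.0936
grip_force: 0.0
```

Request:
carry_out --plan '[[[20,10,0,0,0,0,94],[7,5,0,0,0,0,94],[0,0,0,0,0,0,94],[0,0,0,0,0,0,94],[0,0,0,0,0,0,94]]]'

```text
time_s: 3.35
ee_pos: [0.6643, 0.1327, 0.2951]
eef_rot: [-3.141, 0.0, 1.445]
force: [0.3, -0.5, 0.5]
grip_width: 0.0941
grip_force: 0.0
```

```bash
python3 - <<'E'
from h import *
go(.666,.131,.11);go(.666,.131,.042)
E
```

```text
at [0.6643 0.1327 0.2951] rpy [-3.1411e+00  3.0000e-04  1.4449e+00] t 3.35 w 0.0941 F [ 0.3 -0.5  0.5] tool mm [ -1.4   2.  185.1]
at [0.6643 0.1327 0.2951] rpy [-3.1411e+00  3.0000e-04  1.4449e+00] t 3.35 w 0.0941 F [ 0.3 -0.5  0.5] tool mm [ -1.4   2.  253.1]
```

Request:
carry_out --plan '[[[-1,1,15,0,0,0,94],[0,0,30,0,0,0,94],[0,0,30,0,0,0,94],[0,0,30,0,0,0,94],[0,0,30,0,0,0,94],[0,0,25,0,0,0,94],[0,0,20,0,0,0,94],[0,0,20,0,0,0,94],[0,0,15,0,0,0,94],[0,0,15,0,0,0,94],[0,0,10,0,0,0,94],[0,0,7,0,0,0,94],[0,0,0,0,0,0,94],[0,0,0,0,0,0,94]]]'

```text
time_s: 4.52
ee_pos: [0.6657, 0.132, 0.049]
eef_rot: [3.141, -0.0, 1.446]
force: [-0.2, 0.4, 0.8]
grip_width: 0.0938
grip_force: 0.0
```

```bash
python3 - <<'E'
from h import *
go(.666,.131,.048)
c=shot('scene','g.png');cv2.imwrite('pics/g.png',cv2.resize(c['pixels'][100:250,260:460],None,fx=4,fy=4)[...,::-1])
E
```

```text
at [0.6657 0.132  0.049 ] rpy [ 3.1411e+00 -1.0000e-04  1.4462e+00] t 4.52 w 0.0938 F [-0.2  0.4  0.8] tool mm [-0.9  0.4  1. ]
```

View pics/g.png

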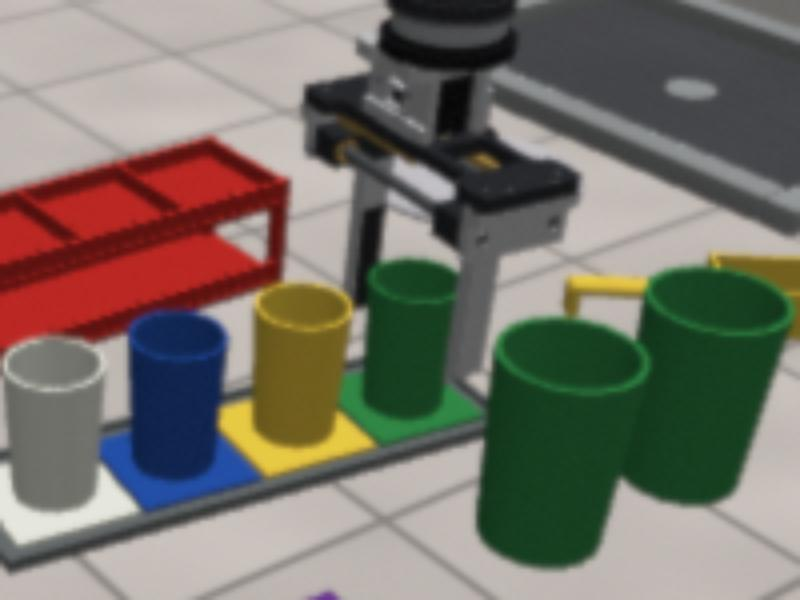

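The fingers straddle the green tumbler, with the near finger at about (478,310) and the far one at (365,240); it is clear of everything else. Closing, then lifting.

Request:
carry_out --plan '[[[0,0,0,0,0,0,80],[0,0,0,0,0,0,70],[0,0,0,0,0,0,62],[0,0,0,0,0,0,50],[0,0,0,0,0,0,45],[0,0,0,0,0,0,45],[0,0,0,0,0,0,45],[0,0,0,0,0,0,45],[0,0,0,0,0,0,45],[0,0,0,0,0,0,45]]]' --squeeze 10

```text
time_s: 5.4
ee_pos: [0.6656, 0.1322, 0.0485]
eef_rot: [3.141, -0.0, 1.447]
force: [-0.0, 0.2, 0.8]
grip_width: 0.0584
grip_force: 10.0
```

Request:
carry_out --plan '[[[0,0,-5,0,0,0,45],[0,0,-10,0,0,0,45],[0,0,-15,0,0,0,45],[0,0,-20,0,0,0,45],[0,0,-25,0,0,0,45],[0,0,-25,0,0,0,45],[0,0,-25,0,0,0,45],[0,0,-25,0,0,0,45],[0,0,-20,0,0,0,45],[0,0,-15,0,0,0,45],[0,0,-10,0,0,0,45],[0,0,0,0,0,0,45],[0,0,0,0,0,0,45],[0,0,0,0,0,0,45]]]'

```text
time_s: 6.57
ee_pos: [0.6652, 0.1322, 0.2422]
eef_rot: [-3.14, 0.0, 1.447]
force: [0.3, 0.5, -1.4]
grip_width: 0.0577
grip_force: 10.0
```

```bash
python3 - <<'E'
from h import *
go(.4655,-.120,.245)
c=shot('scene','g2.png');cv2.imwrite('pics/g2.png',cv2.resize(c['pixels'][50:230,230:430],None,fx=3,fy=3)[...,::-1])
E
```

```text
at [0.6652 0.1322 0.2422] rpy [-3.1398e+00  5.0000e-04  1.4468e+00] t 6.57 w 0.0577 F [ 0.3  0.5 -1.4] tool mm [-275.  -166.9   -2.4]
```

View pics/g2.png

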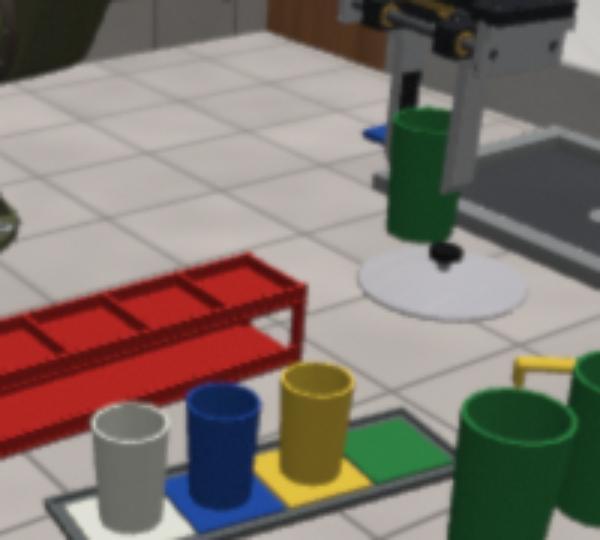

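The green tumbler is held upright, and its foot sits 41.5 mm below the TCP. Moving it over the right-hand end compartment.

Request:
carry_out --plan '[[[-12,-7,0,0,0,0,45],[-23,-14,0,0,0,0,45],[-23,-14,0,0,0,0,45],[-23,-14,0,0,0,0,45],[-23,-14,0,0,0,0,45],[-23,-14,0,0,0,0,45],[-23,-14,0,0,0,0,45],[-23,-14,0,0,0,0,45],[-23,-14,0,0,0,0,45],[-23,-14,0,0,0,0,45],[-23,-14,0,0,0,0,45],[-23,-14,0,0,0,0,45],[-10,-6,0,0,0,0,45],[0,0,0,0,0,0,45],[0,0,0,0,0,0,45],[0,0,0,0,0,0,45]]]'

```text
time_s: 7.95
ee_pos: [0.4663, -0.1193, 0.2432]
eef_rot: [-3.141, -0.0, 1.447]
force: [-0.7, -0.2, -1.8]
grip_width: 0.0583
grip_force: 10.0
```

Request:
carry_out --plan '[[[0,0,10,0,0,0,45],[0,0,20,0,0,0,45],[0,0,20,0,0,0,45],[0,0,20,0,0,0,45],[0,0,12,0,0,0,45],[0,0,8,0,0,0,45],[0,0,0,0,0,0,45],[0,0,0,0,0,0,45],[0,0,0,0,0,0,45]]]'

```text
time_s: 8.7
ee_pos: [0.4663, -0.1199, 0.1541]
eef_rot: [3.14, 0.0, 1.447]
force: [-0.1, 0.0, -0.0]
grip_width: 0.0579
grip_force: 10.0
```

```bash
python3 - <<'E'
from h import *
go(.4655,-.120,.117)
c=shot('scene');cv2.imwrite('pics/p1.png',cv2.resize(c['pixels'][80:230,180:350],None,fx=4,fy=4)[...,::-1])
E
```

```text
at [ 0.4663 -0.1199  0.1541] rpy [3.1405e+00 2.0000e-04 1.4471e+00] t 8.7 w 0.0579 F [-0.1  0.  -0. ] tool mm [-0.2 -0.8 37.1]
```

View pics/p1.png

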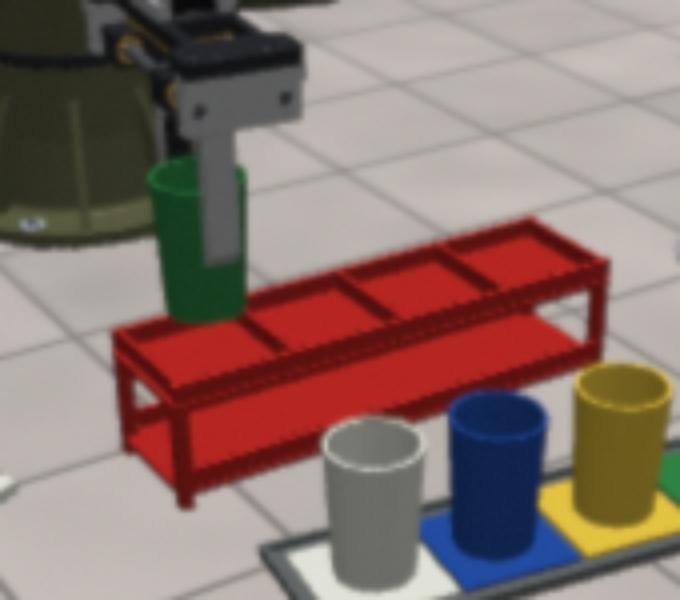

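The foot of the green tumbler is at (207,312), 37 mm over the compartment, which is centred at about (203,350). Lowering it.

Request:
carry_out --plan '[[[0,0,8,0,0,0,45],[0,0,8,0,0,0,45],[0,0,7,0,0,0,45],[0,0,5,0,0,0,45],[0,0,4,0,0,0,45],[0,0,3,0,0,0,45],[0,0,2,0,0,0,45],[0,0,0,0,0,0,45],[0,0,0,0,0,0,45],[0,0,0,0,0,0,45]]]'

```text
time_s: 9.58
ee_pos: [0.4658, -0.12, 0.1165]
eef_rot: [3.141, 0.0, 1.447]
force: [0.8, -0.5, -0.9]
grip_width: 0.0581
grip_force: 10.0
```

```bash
python3 - <<'E'
from h import *
go(.4655,-.120,.117)
E
```

```text
at [ 0.4658 -0.12    0.1165] rpy [3.1415e+00 1.0000e-04 1.4468e+00] t 9.58 w 0.0581 F [ 0.8 -0.5 -0.9] tool mm [-0.  -0.3 -0.5]
```

Request:
carry_out --plan '[[[0,0,0.5,0,0,0,45],[0,0,0.5,0,0,0,45],[0,0,0,0,0,0,45],[0,0,0,0,0,0,45]]]'

```text
time_s: 9.92
ee_pos: [0.466, -0.12, 0.1162]
eef_rot: [3.141, 0.0, 1.447]
force: [-2.4, 1.2, 7.6]
grip_width: 0.0583
grip_force: 10.0
```

Contact felt at the floor. Releasing and raising.

Request:
carry_out --plan '[[[0,0,0,0,0,0,62],[0,0,0,0,0,0,70],[0,0,0,0,0,0,80],[0,0,0,0,0,0,90],[0,0,0,0,0,0,94],[0,0,0,0,0,0,94],[0,0,-5,0,0,0,94],[0,0,-15,0,0,0,94],[0,0,-25,0,0,0,94],[0,0,-30,0,0,0,94],[0,0,-30,0,0,0,94],[0,0,-20,0,0,0,94],[0,0,-5,0,0,0,94],[0,0,0,0,0,0,94],[0,0,0,0,0,0,94]]]'

```text
time_s: 11.17
ee_pos: [0.4655, -0.1199, 0.2444]
eef_rot: [-3.14, -0.0, 1.447]
force: [0.6, -0.6, -0.5]
grip_width: 0.0936
grip_force: 0.0
```

```bash
python3 - <<'E'
from h import *
go(.651,.055,.245)
c=shot('scene');a=cv2.resize(c['pixels'][110:210,190:340],None,fx=5,fy=5);cv2.imwrite('pics/p2.png',a[...,::-1])
E
```

```text
at [ 0.4655 -0.1199  0.2444] rpy [-3.1405e+00 -3.0000e-04  1.4467e+00] t 11.17 w 0.0936 F [ 0.6 -0.6 -0.5] tool mm [196.5 162.5  -0.7]
```

View pics/p2.png

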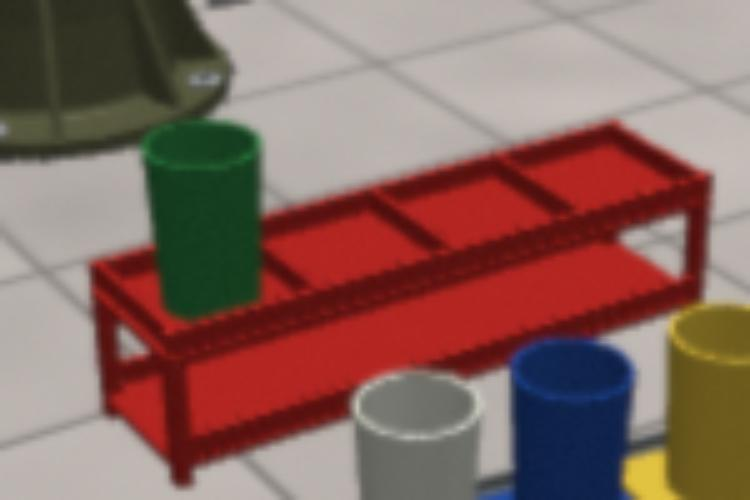

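Green stands upright in the right-hand end compartment, rim centre at crop (203,143). On to yellow; meanwhile I check the offset of green within the rack, in both views.

Request:
carry_out --plan '[[[10,8,0,0,0,0,94],[20,16.5,0,0,0,0,94],[20,16.5,0,0,0,0,94],[20,16.5,0,0,0,0,94],[20,16.5,0,0,0,0,94],[20,16.5,0,0,0,0,94],[20,16.5,0,0,0,0,94],[20,16.5,0,0,0,0,94],[20,16.5,0,0,0,0,94],[20,16.5,0,0,0,0,94],[6.5,6,0,0,0,0,94],[0,0,0,0,0,0,94],[0,0,0,0,0,0,94],[0,0,0,0,0,0,94]]]'

```text
time_s: 12.38
ee_pos: [0.6509, 0.0547, 0.2448]
eef_rot: [-3.141, 0.0, 1.447]
force: [1.4, -0.1, 0.6]
grip_width: 0.0936
grip_force: 0.0
```

```bash
python3 - <<'E'
from h import *
go(.651,.055,.048)
s=shot('scene');print('rim scene',ray(s,np.array([203,143])/5+[189.6,109.6],.160).round(4))
c=shot('top');cv2.imwrite('pics/t2.png',cv2.resize(c['pixels'][180:320,150:310],None,fx=4.2,fy=4.2,interpolation=cv2.INTER_CUBIC)[...,::-1])
E
```

```text
at [0.6509 0.0547 0.2448] rpy [-3.1405e+00  2.0000e-04  1.4465e+00] t 12.38 w 0.0936 F [ 1.4 -0.1  0.6] tool mm [  0.4   0.2 196.8]
rim scene [ 0.4664 -0.1184  0.16  ]
```

View pics/t2.png

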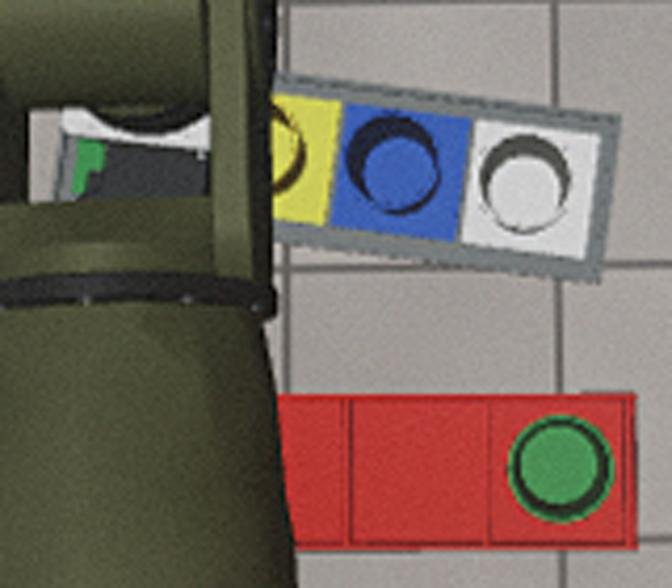

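Top view: green's rim centre (561,468) versus its compartment centre (558,471) — centred within about 2 mm. Picking yellow.

Request:
carry_out --plan '[[[0,0,15,0,0,0,94],[0,0,30,0,0,0,94],[0,0,30,0,0,0,94],[0,0,25,0,0,0,94],[0,0,25,0,0,0,94],[0,0,20,0,0,0,94],[0,0,20,0,0,0,94],[0,0,15,0,0,0,94],[0,0,10,0,0,0,94],[0,0,7,0,0,0,94],[0,0,0,0,0,0,94],[0,0,0,0,0,0,94]]]'

```text
time_s: 13.48
ee_pos: [0.6516, 0.0548, 0.0491]
eef_rot: [3.141, -0.0, 1.447]
force: [0.1, 0.0, 0.6]
grip_width: 0.0942
grip_force: 0.0
```

Request:
carry_out --plan '[[[0,0,0,0,0,0,80],[0,0,0,0,0,0,70],[0,0,0,0,0,0,62],[0,0,0,0,0,0,50],[0,0,0,0,0,0,45],[0,0,0,0,0,0,45],[0,0,0,0,0,0,45],[0,0,0,0,0,0,45],[0,0,0,0,0,0,45],[0,0,0,0,0,0,45]]]'

```text
time_s: 14.32
ee_pos: [0.6515, 0.0549, 0.0486]
eef_rot: [3.141, -0.0, 1.447]
force: [0.8, 0.4, 1.3]
grip_width: 0.0575
grip_force: 10.0
```

Request:
carry_out --plan '[[[0,0,-5,0,0,0,45],[0,0,-10,0,0,0,45],[0,0,-15,0,0,0,45],[0,0,-20,0,0,0,45],[0,0,-25,0,0,0,45],[0,0,-25,0,0,0,45],[0,0,-25,0,0,0,45],[0,0,-25,0,0,0,45],[0,0,-20,0,0,0,45],[0,0,-15,0,0,0,45],[0,0,-12,0,0,0,45],[0,0,0,0,0,0,45],[0,0,0,0,0,0,45],[0,0,0,0,0,0,45]]]'

```text
time_s: 15.48
ee_pos: [0.651, 0.0549, 0.2442]
eef_rot: [-3.14, 0.0, 1.447]
force: [-1.0, -0.1, -1.2]
grip_width: 0.0571
grip_force: 10.0
```

```bash
python3 - <<'E'
from h import *
go(.4655,-.04,.245)
E
```

```text
at [0.651  0.0549 0.2442] rpy [-3.1398e+00  3.0000e-04  1.4468e+00] t 15.48 w 0.0571 F [-1.  -0.1 -1.2] tool mm [-117.1 -172.3   -0.4]
```

Request:
carry_out --plan '[[[-6,-8,0,0,0,0,45],[-13,-19,0,0,0,0,45],[-13,-19,0,0,0,0,45],[-13,-19,0,0,0,0,45],[-13,-19,0,0,0,0,45],[-13,-19,0,0,0,0,45],[-13,-19,0,0,0,0,45],[-13,-19,0,0,0,0,45],[-13,-19,0,0,0,0,45],[-7,-12,0,0,0,0,45],[0,0,0,0,0,0,45],[0,0,0,0,0,0,45],[0,0,0,0,0,0,45]]]'

```text
time_s: 16.57
ee_pos: [0.4667, -0.0397, 0.2451]
eef_rot: [-3.141, -0.0, 1.447]
force: [0.2, -0.5, -0.7]
grip_width: 0.0572
grip_force: 10.0
```

Request:
carry_out --plan '[[[0,0,10,0,0,0,45],[0,0,20,0,0,0,45],[0,0,20,0,0,0,45],[0,0,20,0,0,0,45],[0,0,12,0,0,0,45],[0,0,10,0,0,0,45],[0,0,8,0,0,0,45],[0,0,8,0,0,0,45],[0,0,6,0,0,0,45],[0,0,5,0,0,0,45],[0,0,4,0,0,0,45],[0,0,3,0,0,0,45],[0,0,0,0,0,0,45],[0,0,0,0,0,0,45],[0,0,0,0,0,0,45]]]'

```text
time_s: 17.82
ee_pos: [0.4664, -0.04, 0.1198]
eef_rot: [3.141, 0.0, 1.447]
force: [0.6, 0.5, -0.5]
grip_width: 0.0575
grip_force: 10.0
```

```bash
python3 - <<'E'
from h import *
go(.4655,-.04,.117)
E
```

```text
at [ 0.4664 -0.04    0.1198] rpy [3.141  0.     1.4468] t 17.82 w 0.0575 F [ 0.6  0.5 -0.5] tool mm [-0.1 -0.9  2.8]
```

Request:
carry_out --plan '[[[0,0,1,0,0,0,45],[0,0,1,0,0,0,45],[0,0,1,0,0,0,45],[0,0,0.5,0,0,0,45],[0,0,0,0,0,0,45],[0,0,0,0,0,0,45]]]'

```text
time_s: 18.32
ee_pos: [0.4665, -0.04, 0.1163]
eef_rot: [3.141, 0.0, 1.447]
force: [0.1, -0.2, 5.8]
grip_width: 0.0575
grip_force: 10.0
```

Seated. Releasing, raising, and going on to blue at (0.639, -0.027).

Request:
carry_out --plan '[[[0,0,0,0,0,0,62],[0,0,0,0,0,0,70],[0,0,0,0,0,0,80],[0,0,0,0,0,0,90],[0,0,0,0,0,0,94],[0,0,0,0,0,0,94],[0,0,-5,0,0,0,94],[0,0,-15,0,0,0,94],[0,0,-25,0,0,0,94],[0,0,-30,0,0,0,94],[0,0,-30,0,0,0,94],[0,0,-20,0,0,0,94],[0,0,-5,0,0,0,94],[0,0,0,0,0,0,94],[0,0,0,0,0,0,94]]]'

```text
time_s: 19.57
ee_pos: [0.4659, -0.0399, 0.2451]
eef_rot: [-3.141, -0.0, 1.447]
force: [-0.0, -0.2, -0.9]
grip_width: 0.0941
grip_force: 0.0
```

```bash
python3 - <<'E'
from h import *
go(.639,-.0265,.245)
E
```

```text
at [ 0.4659 -0.0399  0.2451] rpy [-3.1406e+00 -1.0000e-04  1.4468e+00] t 19.57 w 0.0941 F [-0.  -0.2 -0.9] tool mm [ 3.470e+01  1.701e+02 -1.000e-01]
```

Request:
carry_out --plan '[[[2,9,0,0,0,0,94],[4,20,0,0,0,0,94],[4,20,0,0,0,0,94],[4,20,0,0,0,0,94],[4,20,0,0,0,0,94],[4,20,0,0,0,0,94],[4,20,0,0,0,0,94],[4,20,0,0,0,0,94],[4,15,0,0,0,0,94],[1,6,0,0,0,0,94],[0,0,0,0,0,0,94],[0,0,0,0,0,0,94],[0,0,0,0,0,0,94]]]'

```text
time_s: 20.65
ee_pos: [0.6387, -0.0263, 0.2457]
eef_rot: [-3.141, 0.0, 1.447]
force: [0.0, 0.4, 0.9]
grip_width: 0.0939
grip_force: 0.0
```

Request:
carry_out --plan '[[[0,0,15,0,0,0,94],[0,0,30,0,0,0,94],[0,0,30,0,0,0,94],[0,0,25,0,0,0,94],[0,0,25,0,0,0,94],[0,0,20,0,0,0,94],[0,0,20,0,0,0,94],[0,0,15,0,0,0,94],[0,0,10,0,0,0,94],[0,0,7,0,0,0,94],[0,0,0,0,0,0,94],[0,0,0,0,0,0,94]]]'

```text
time_s: 21.65
ee_pos: [0.6394, -0.0263, 0.0496]
eef_rot: [3.141, -0.0, 1.447]
force: [0.5, -0.4, 0.5]
grip_width: 0.094
grip_force: 0.0
```

Request:
carry_out --plan '[[[0,0,0,0,0,0,80],[0,0,0,0,0,0,70],[0,0,0,0,0,0,62],[0,0,0,0,0,0,50],[0,0,0,0,0,0,45],[0,0,0,0,0,0,45],[0,0,0,0,0,0,45],[0,0,0,0,0,0,45],[0,0,0,0,0,0,45],[0,0,0,0,0,0,45]]]'

```text
time_s: 22.48
ee_pos: [0.6393, -0.0262, 0.0491]
eef_rot: [3.141, -0.0, 1.447]
force: [1.4, 0.8, 1.2]
grip_width: 0.0582
grip_force: 10.0
```

Request:
carry_out --plan '[[[0,0,-5,0,0,0,45],[0,0,-10,0,0,0,45],[0,0,-15,0,0,0,45],[0,0,-20,0,0,0,45],[0,0,-25,0,0,0,45],[0,0,-25,0,0,0,45],[0,0,-25,0,0,0,45],[0,0,-25,0,0,0,45],[0,0,-20,0,0,0,45],[0,0,-15,0,0,0,45],[0,0,-12,0,0,0,45],[0,0,0,0,0,0,45],[0,0,0,0,0,0,45],[0,0,0,0,0,0,45]]]'

```text
time_s: 23.65
ee_pos: [0.6388, -0.0262, 0.2447]
eef_rot: [-3.14, 0.0, 1.447]
force: [-0.1, 1.3, -0.8]
grip_width: 0.0583
grip_force: 10.0
```

```bash
python3 - <<'E'
from h import *
go(.4655,.04,.245)
E
```

```text
at [ 0.6388 -0.0262  0.2447] rpy [-3.1398  0.      1.4468] t 23.65 w 0.0583 F [-0.1  1.3 -0.8] tool mm [ 4.420e+01 -1.802e+02  1.000e-01]
```

Request:
carry_out --plan '[[[2,-9,0,0,0,0,45],[5,-20,0,0,0,0,45],[5,-20,0,0,0,0,45],[5,-20,0,0,0,0,45],[5,-20,0,0,0,0,45],[5,-20,0,0,0,0,45],[5,-20,0,0,0,0,45],[5,-20,0,0,0,0,45],[5,-20,0,0,0,0,45],[2,-11,0,0,0,0,45],[0,0,0,0,0,0,45],[0,0,0,0,0,0,45],[0,0,0,0,0,0,45]]]'

```text
time_s: 24.73
ee_pos: [0.4665, 0.0395, 0.2455]
eef_rot: [-3.141, 0.0, 1.447]
force: [-0.6, -0.2, 0.1]
grip_width: 0.0578
grip_force: 10.0
```

Request:
carry_out --plan '[[[0,0,10,0,0,0,45],[0,0,20,0,0,0,45],[0,0,20,0,0,0,45],[0,0,20,0,0,0,45],[0,0,12,0,0,0,45],[0,0,10,0,0,0,45],[0,0,8,0,0,0,45],[0,0,8,0,0,0,45],[0,0,6,0,0,0,45],[0,0,5,0,0,0,45],[0,0,4,0,0,0,45],[0,0,2,0,0,0,45],[0,0,1,0,0,0,45],[0,0,0,0,0,0,45],[0,0,0,0,0,0,45]]]'

```text
time_s: 25.98
ee_pos: [0.4662, 0.0397, 0.1202]
eef_rot: [3.141, -0.0, 1.447]
force: [-0.4, 0.3, -0.7]
grip_width: 0.0578
grip_force: 10.0
```

Request:
carry_out --plan '[[[0,0,1,0,0,0,45],[0,0,1,0,0,0,45],[0,0,1,0,0,0,45],[0,0,0,0,0,0,45],[0,0,0,0,0,0,45]]]'

```text
time_s: 26.4
ee_pos: [0.4661, 0.0397, 0.117]
eef_rot: [3.141, -0.0, 1.447]
force: [0.3, -0.5, 0.5]
grip_width: 0.0579
grip_force: 10.0
```

Request:
carry_out --plan '[[[0,0,0.5,0,0,0,45],[0,0,0.5,0,0,0,45],[0,0,0,0,0,0,45],[0,0,0,0,0,0,45]]]'

```text
time_s: 26.73
ee_pos: [0.4666, 0.0397, 0.1166]
eef_rot: [3.14, -0.0, 1.447]
force: [1.0, -0.1, 6.7]
grip_width: 0.0582
grip_force: 10.0
```

Request:
carry_out --plan '[[[0,0,0,0,0,0,62],[0,0,0,0,0,0,70],[0,0,0,0,0,0,80],[0,0,0,0,0,0,90],[0,0,0,0,0,0,94],[0,0,0,0,0,0,94],[0,0,-5,0,0,0,94],[0,0,-15,0,0,0,94],[0,0,-25,0,0,0,94],[0,0,-30,0,0,0,94],[0,0,-30,0,0,0,94],[0,0,-20,0,0,0,94],[0,0,-5,0,0,0,94],[0,0,0,0,0,0,94],[0,0,0,0,0,0,94]]]'

```text
time_s: 27.98
ee_pos: [0.4657, 0.0397, 0.245]
eef_rot: [-3.141, 0.0, 1.447]
force: [0.6, 0.1, -0.8]
grip_width: 0.0939
grip_force: 0.0
```

```bash
python3 - <<'E'
from h import *
go(.626,-.102,.245)
E
```

```text
at [0.4657 0.0397 0.245 ] rpy [-3.1406e+00  1.0000e-04  1.4468e+00] t 27.98 w 0.0939 F [ 0.6  0.1 -0.8] tool mm [-1.208e+02  1.766e+02 -1.000e-01]
```

Request:
carry_out --plan '[[[-6,8,0,0,0,0,94],[-13,19,0,0,0,0,94],[-13,19,0,0,0,0,94],[-13,19,0,0,0,0,94],[-13,19,0,0,0,0,94],[-13,19,0,0,0,0,94],[-13,19,0,0,0,0,94],[-13,19,0,0,0,0,94],[-13,19,0,0,0,0,94],[-11,16,0,0,0,0,94],[0,0,0,0,0,0,94],[0,0,0,0,0,0,94],[0,0,0,0,0,0,94]]]'

```text
time_s: 29.07
ee_pos: [0.6253, -0.1021, 0.2448]
eef_rot: [-3.14, -0.0, 1.447]
force: [-0.5, 0.1, 0.2]
grip_width: 0.0941
grip_force: 0.0
```

Request:
carry_out --plan '[[[0,0,15,0,0,0,94],[0,0,30,0,0,0,94],[0,0,30,0,0,0,94],[0,0,25,0,0,0,94],[0,0,25,0,0,0,94],[0,0,20,0,0,0,94],[0,0,20,0,0,0,94],[0,0,15,0,0,0,94],[0,0,10,0,0,0,94],[0,0,7,0,0,0,94],[0,0,0,0,0,0,94],[0,0,0,0,0,0,94]]]'

```text
time_s: 30.07
ee_pos: [0.6259, -0.102, 0.0495]
eef_rot: [3.141, 0.0, 1.447]
force: [0.3, -0.1, 0.7]
grip_width: 0.094
grip_force: 0.0
```

Request:
carry_out --plan '[[[0,0,0,0,0,0,80],[0,0,0,0,0,0,70],[0,0,0,0,0,0,62],[0,0,0,0,0,0,50],[0,0,0,0,0,0,45],[0,0,0,0,0,0,45],[0,0,0,0,0,0,45],[0,0,0,0,0,0,45],[0,0,0,0,0,0,45],[0,0,0,0,0,0,45]]]'

```text
time_s: 30.9
ee_pos: [0.6258, -0.1022, 0.049]
eef_rot: [3.141, 0.0, 1.447]
force: [1.6, 1.1, 0.6]
grip_width: 0.0562
grip_force: 10.1
```

Request:
carry_out --plan '[[[0,0,-5,0,0,0,45],[0,0,-10,0,0,0,45],[0,0,-15,0,0,0,45],[0,0,-20,0,0,0,45],[0,0,-25,0,0,0,45],[0,0,-25,0,0,0,45],[0,0,-25,0,0,0,45],[0,0,-25,0,0,0,45],[0,0,-20,0,0,0,45],[0,0,-15,0,0,0,45],[0,0,-12,0,0,0,45],[0,0,0,0,0,0,45],[0,0,0,0,0,0,45],[0,0,0,0,0,0,45]]]'

```text
time_s: 32.07
ee_pos: [0.6254, -0.1021, 0.2448]
eef_rot: [-3.14, -0.0, 1.447]
force: [0.6, -0.0, -1.6]
grip_width: 0.0569
grip_force: 10.0
```

```bash
python3 - <<'E'
from h import *
go(.4655,.12,.245)
E
```

```text
at [ 0.6254 -0.1021  0.2448] rpy [-3.1398e+00 -2.0000e-04  1.4468e+00] t 32.07 w 0.0569 F [ 0.6 -0.  -1.6] tool mm [ 2.006e+02 -1.861e+02  1.000e-01]
```

Request:
carry_out --plan '[[[10,-9,0,0,0,0,45],[20,-18.5,0,0,0,0,45],[20,-18.5,0,0,0,0,45],[20,-18.5,0,0,0,0,45],[20,-18.5,0,0,0,0,45],[20,-18.5,0,0,0,0,45],[20,-18.5,0,0,0,0,45],[20,-18.5,0,0,0,0,45],[20,-18.5,0,0,0,0,45],[20,-18.5,0,0,0,0,45],[10,-10,0,0,0,0,45],[0,0,0,0,0,0,45],[0,0,0,0,0,0,45],[0,0,0,0,0,0,45]]]'

```text
time_s: 33.23
ee_pos: [0.4666, 0.1188, 0.2454]
eef_rot: [-3.141, 0.0, 1.447]
force: [0.5, -0.4, -0.5]
grip_width: 0.056
grip_force: 10.0
```

Request:
carry_out --plan '[[[0,0,10,0,0,0,45],[0,0,20,0,0,0,45],[0,0,20,0,0,0,45],[0,0,20,0,0,0,45],[0,0,12,0,0,0,45],[0,0,10,0,0,0,45],[0,0,8,0,0,0,45],[0,0,8,0,0,0,45],[0,0,6,0,0,0,45],[0,0,5,0,0,0,45],[0,0,4,0,0,0,45],[0,0,2,0,0,0,45],[0,0,1,0,0,0,45],[0,0,0,0,0,0,45],[0,0,0,0,0,0,45]]]'

```text
time_s: 34.48
ee_pos: [0.4665, 0.1193, 0.1202]
eef_rot: [3.141, -0.0, 1.447]
force: [0.9, 0.5, -0.7]
grip_width: 0.0567
grip_force: 10.0
```

Request:
carry_out --plan '[[[0,0,1,0,0,0,45],[0,0,1,0,0,0,45],[0,0,1,0,0,0,45],[0,0,0.5,0,0,0,45],[0,0,0,0,0,0,45],[0,0,0,0,0,0,45]]]'

```text
time_s: 34.98
ee_pos: [0.4667, 0.1193, 0.1168]
eef_rot: [3.141, -0.0, 1.447]
force: [0.1, -0.4, 5.6]
grip_width: 0.0564
grip_force: 10.1
```

Request:
carry_out --plan '[[[0,0,0,0,0,0,62],[0,0,0,0,0,0,70],[0,0,0,0,0,0,80],[0,0,0,0,0,0,90],[0,0,0,0,0,0,94],[0,0,0,0,0,0,94],[0,0,-5,0,0,0,94],[0,0,-15,0,0,0,94],[0,0,-25,0,0,0,94],[0,0,-30,0,0,0,94],[0,0,-30,0,0,0,94],[0,0,-30,0,0,0,94],[0,0,-10,0,0,0,94],[0,0,0,0,0,0,94],[0,0,0,0,0,0,94]]]'

```text
time_s: 36.23
ee_pos: [0.4662, 0.1192, 0.2608]
eef_rot: [-3.141, 0.0, 1.447]
force: [0.8, 0.9, 0.1]
grip_width: 0.094
grip_force: 0.0
```

Request:
carry_out --plan '[[[10,0,0,0,0,0,94],[20,0,0,0,0,0,94],[25,0,0,0,0,0,94],[25,0,0,0,0,0,94],[25,0,0,0,0,0,94],[25,0,0,0,0,0,94],[25,0,0,0,0,0,94],[25,0,0,0,0,0,94],[25,0,0,0,0,0,94],[15,0,0,0,0,0,94],[5,0,0,0,0,0,94],[0,0,0,0,0,0,94],[0,0,0,0,0,0,94],[0,0,0,0,0,0,94]]]'

```text
time_s: 37.4
ee_pos: [0.4942, 0.3418, 0.2611]
eef_rot: [-3.141, 0.0, 1.446]
force: [-0.2, 0.4, -0.3]
grip_width: 0.0934
grip_force: 0.0
```

```bash
python3 - <<'E'
from h import *
s=shot('scene');c=shot('top')
a=cv2.resize(c['pixels'][255:330,150:315],None,fx=4,fy=4,interpolation=cv2.INTER_CUBIC);b=cv2.resize(s['pixels'][110:182,190:355],(660,288),interpolation=cv2.INTER_CUBIC)
cv2.imwrite('pics/end.png',np.vstack([a,b])[...,::-1]);go(0,0,0)
E
```

```text
at [0.4943 0.3418 0.2616] rpy [ 3.1414e+00 -1.0000e-04  1.4459e+00] t 37.5 w 0.0941 F [-0.4 -0.1  0.2] tool mm [-400.7 -447.9  261.5]
```

View pics/end.png

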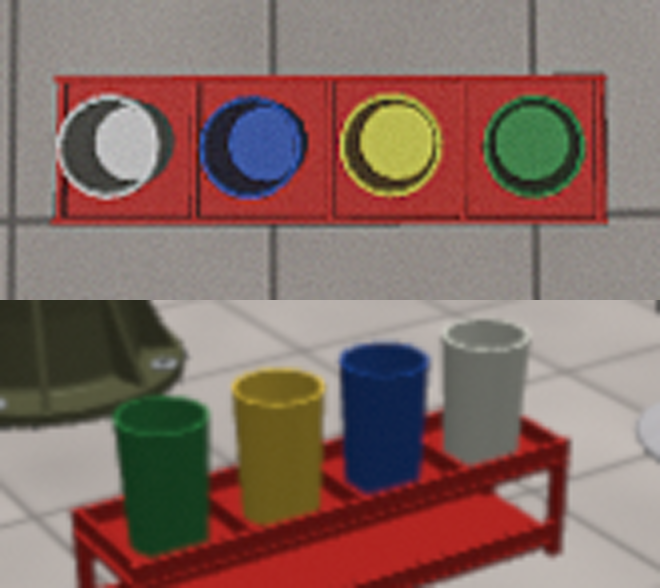

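All four stand upright in reverse order (from the left: white, blue, yellow, green). White's inner floor disc is centred at (127,145) against a compartment centre of about (128,147), and the others are similar. The gripper is clear.

```bash
python3 -c "
from h import *
print(ctrl.hand_in())"
```

```text
the job is handed in; nothing more can be done
None
```

All four tumblers stand upright in the upper tier in reverse order (white, blue, yellow, green from the left), each close to the centre of its compartment; the saucer was not touched, and the job was handed in after about 38 s, with no verdict reported.

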